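# Set out the sample row of tiles

### The arm

A 6-joint arm with a two-finger parallel gripper is mounted at the origin on the work surface. World frame = base frame: x ahead of the robot, y to its left, z up, the work surface at z = 0. Lengths are in mm, angles in degrees, forces in N, time in s.
With the tool pointing down it reaches from about 325 to 1000 mm from the base axis. Payload 5.1 kg.
Tool frame: the origin (TCP) lies between the finger pads; the fingertips stand 25 mm ahead of it and the grasp point (between the pads) lies 6 mm ahead of it; z points along the fingers, y is the line along which they close (so a half turn about z gives the same grasp; the last joint's range is limited). The gripper opens to 85 mm and grips with 20 to 120 N. Pads are 22 mm wide; open, the fingers measure 114 mm over their backs; the gripper's body (76 mm by 85 mm) begins 54 mm behind the grasp point. The pads swing forward as they close: fully open they stand 13 mm farther back than shut.
Start: joints at [68.95, 7.093, 94.555, -0, 78.352, -4.733], TCP at [182.649, 623.798, 256.322] pointing down, gripper open.
Joint ranges: [-149.61, 149.61], [-58.7, 133.49], [1.44, 155.28], [-77.14, 257.14], [18.33, 153.61], [-166.67, 166.67]. Speed limits (degrees/s): [147.25, 147.25, 180, 180, 180, 180].

### API

Orientations are given as a 3x3 rotation matrix whose columns are the frame's x, y, z axes.
In Python, from bench import read_state, camera, ticket, search_frame, trace gives the robot as it stands.
- The arm moves only by the tool jog_arm, never from a script. Its argument "plan" is a list of rows, each a list of 3 entries, a list of its own where there are three numbers: the shift along the world's x, y, z in mm, then the turn about the world's z in degrees, then the closure, from 0 (fully open) to 1 (shut). In form: [[[tx, ty, tz], roll, grip], ...]. A call has exactly 8 rows; each row shifts and turns the commanded pose from where the row before left it; what a row does not reach is not made up. A row lasts 1/10 s, in which the tool goes at most 50 mm and 8.59 degrees, less where a joint would pass 70% of its speed; a pose out of reach is approached as far as the arm can. A call is refused whole if a number of a shift passes 50 or a number of a turn 8.59, either way. A call with a gripper value outside its range is refused whole. The fingers move at their own pace and stop on an object; "grip_force" is the grip in N (left out, the last holds). Time passes only in rows, so rows that do not move let the fingers close, or fill a call up. It gives the time, the measured TCP pose, the force, the opening and the grip force at its end, in the units of the state.
- read_state(): the state, without advancing time (a new reading comes with each control period).
- camera(name): name is "side" or "top" or "wrist"; returns a dict with "color" (384x512x3 uint8, red, green, blue), "depth" (384x512 float32, mm along the optical axis (not along the pixel's ray), 0 where there is no reading), "mtx" (3x3 intrinsics, pixels), "distortion" ([k1, k2, p1, p2, k3] as OpenCV has them; the pictures are not rectified), "position" and "attitude" of the camera in the world. Camera axes: x right, y down, z forward; pixel columns grow to the right and rows downward; lengths in mm; the calibration is good to about 2 mm. A picture is of the moment at which its call begins.
- ticket.hand_in(): hands the job in; it is judged then, once.
Trained networks look in the newest picture that a camera, given by its name, has taken for a name from the list of things; names that differ only in an ending like _2 or _b are one class to them, and where a whole thing is asked for, a point or a joint stands for the part that bears it (a point fixed in the world has none). Each returns a list of dicts, best first, with "p" (0 to 1); they miss things now and then, are a little off and sometimes report something else, mostly with a low value. They report only what shows in the picture. A call takes as long as a camera call. They do not tell look-alikes from the thing itself.
- search_frame(camera, name): "extent" ([left, top, width, height] in pixels, round what is visible of it).
- trace(camera, name): "pixels" (384x512 bool, what is visible of it) and "extent" ([left, top, width, height] in pixels, round what is visible of it).
The state is a dict: "t": time; "joints": joint angles; "dq": joint speeds; "joint_efforts": joint torques, N m; "position": TCP position; "ee_rot": TCP orientation; "wrist_force": force on the tool from outside, world axes, zero at the start; "torque": the same for the moment, N m; "gripper_width": opening from 0.0 (shut) to 1.0 (fully open); "grasp_force": force on a finger pad.
Only numpy, scipy, OpenCV 4.12 (cv2) and the standard library are available. Lean on these libraries where they do the work, as an engineer would, in place of code of your own. Each camera call takes 0.05 s, during which the arm holds its last target. There are 200 camera calls.

### The job

Set out the sample row on the dark board, in one straight line along the board's middle: lay the hexagonal tile midway between the two tiles fixed at the board's ends, the large triangle midway between the hexagon and the square end tile, and the small triangle midway between the hexagon and the round end tile, all flat with the glaze up and turned as you like. Then lay the clay finishing stone, broad side down, centred on top of the hexagon to weigh it down. Leave the bowl, the hammer and the brush where they are, and let go of everything.

Things in the scene. Friction and masses are not known exactly. Their poses are not given: they have to be found in the camera images.
- hexagon: Loose purple-glazed regular hexagonal tile, 56 mm across flats, 64.7 mm across corners, 14 mm thick, 76 g. Origin: centre of its underside; z up through the glazed face. Its x axis is normal to one pair of flat sides (the others at 60 and 120 degrees). Starts flat on the table, glaze up, at any yaw.
- large_triangle: Loose ochre-glazed equilateral triangle tile, the larger of two: sides 70 mm, the corners cut square 8 mm deep (9 mm flats), 12 mm thick, 48 g. Origin: centroid of the underside; z up through the glaze. A cut corner lies along +x, 32.4 mm out; the side opposite (-x) 20.2 mm out; likewise at +-120 degrees. Side to opposite cut corner: 52.6 mm. Starts flat on the table, glaze up, at any yaw.
- small_triangle: Loose ochre-glazed equilateral triangle tile, the smaller of two: sides 50 mm, the corners cut square 8 mm deep (9 mm flats), 12 mm thick, 24 g. Origin: centroid of the underside; z up through the glaze. A cut corner lies along +x, 20.9 mm out; the side opposite (-x) 14.4 mm out; likewise at +-120 degrees. Side to opposite cut corner: 35.3 mm. Starts flat on the table, glaze up, at any yaw.
- stone: Loose clay finishing stone, a plain oblong block 76 mm long (its x), 38 mm wide (its y), 26 mm high, 135 g. Origin: centre of its underside, z up. Starts lying on the table on a 76 x 38 mm face, at any yaw.
- board: Fixed dark wooden setting-out board, 400 mm long (its y), 100 mm wide (its x), 12 mm thick, lying on the table, a thin pale line along its middle. Origin: centre of its underside, z up. It lies across in front of the robot, its length turned up to 15 degrees from side to side. The two end tiles are fixed on its middle line, 165 mm to either side of its centre; which one is at which end varies.
- square_tile: Cream square tile, 56 x 56 mm, 12 mm thick, fixed on the board near one end. Origin: centre of its underside, z up. It is on the board's middle line, 165 mm from the hexagon's place.
- round_tile: Cream round tile, 56 mm in diameter, 12 mm thick, fixed on the board near the other end. Origin: centre of its underside, z up. It is on the board's middle line, 165 mm from the hexagon's place.
- bowl: Bystander, to be left alone: small loose terracotta bowl, 100 mm across the rim, 45 mm high, upright. Origin: centre of its underside.
- hammer: Bystander, to be left alone: loose hand hammer lying on the table at the right, its handle along its x. Origin: underside, on the tool's line.
- brush: Bystander, to be left alone: loose hand brush lying on the table at the left, its handle along its x. Origin: underside, on the tool's line.
Mind the look-alikes: they are no part of the job. What is meant by the stone is not pink, and is the larger of those in its own colour.

How it is judged (in metres and radians):
At the end, for the whole second after the job is handed in: Flat on the board: hexagon within 15 mm of its centre; triangles within 15 mm of its middle line, large one 67.5-97.5 mm from the square tile, small one so from the round tile, each 64.5-100.5 mm from the hexagon. Stone flat on the hexagon, centred within 13 mm. Tilts < 0.08 rad; at rest (x of hexagon in the frame of board between -0.015 and 0.015 m and y of hexagon in the frame of board between -0.015 and 0.015 m and x of large_triangle in the frame of board between -0.015 and 0.015 m and horizontal distance between large_triangle and square_tile between 0.0675 and 0.0975 m and horizontal distance between large_triangle and hexagon between 0.0645 and 0.1005 m and x of small_triangle in the frame of board between -0.015 and 0.015 m and horizontal distance between small_triangle and round_tile between 0.0675 and 0.0975 m and horizontal distance between small_triangle and hexagon between 0.0645 and 0.1005 m and z of hexagon in the frame of board between 0.009 and 0.015 m and angle between each of hexagon, large_triangle, small_triangle, stone's own z axis and vertical below 0.08 rad and z of large_triangle in the frame of board between 0.009 and 0.015 m and z of small_triangle in the frame of board between 0.009 and 0.015 m and horizontal distance between stone and hexagon below 0.013 m and z of stone in the frame of hexagon between 0.011 and 0.017 m and linear speed of each of hexagon, large_triangle, small_triangle, stone below 0.02 m/s and angular speed of each of hexagon, large_triangle, small_triangle, stone below 0.2 rad/s); the robot touches nothing.
It fails at once if the bowl is pushed more than 25 mm from its place (distance of bowl from where it was at the start of the episode above 0.025 m).
It fails at once if the hammer is pushed more than 25 mm from its place (distance of hammer from where it was at the start of the episode above 0.025 m).
It fails at once if the brush is pushed more than 25 mm from its place (distance of brush from where it was at the start of the episode above 0.025 m).
It also fails if it takes over 104 s, if anything falls off the work surface, if the arm or the gripper's body presses on something with over 40 N, if the wrist force passes 120 N, or if a joint passes its speed limit or range.

## Working session

There is one attempt and no reset: what is moved stays moved. The work goes in short steps, Python scripts to look and compute and a tool call to move; the robot and the scene stay as the last step left them, time stands still between calls to the robot, and variables do not carry over. Pictures are saved under pics/ and viewed, at most 14 in all, crops included, and the job is handed in when it is done.

Besides the shell and the picture viewer there is one more tool, called after "Call:" by a JSON object that holds its "op" and its "data". jog_arm: Moves the arm, as the interface text tells. Its arguments: {"type":"object","properties":{"plan":{"type":"array"},"grip_force":{"type":"number"}},"required":["plan"]}

```bash
mkdir -p pics
cat > h.py <<'E'
import numpy as np, cv2
from bench import read_state, camera, ticket, search_frame, trace
def pts(c, mask):
    """world points of the masked pixels with depth"""
    v,u=np.nonzero(mask & (c["depth"]>0))
    n=cv2.undistortPoints(np.stack([u,v],1).astype(np.float64)[:,None],np.array(c["mtx"]),np.array(c["distortion"]))[:,0]
    d=c["depth"][v,u][:,None]
    return np.hstack([n*d,d])@np.array(c["attitude"]).T+np.array(c["position"])
def save(c,name,box=None,s=1.5):
    im=c["color"][:,:,::-1]
    if box: l,t,w,h=box; im=im[t:t+h,l:l+w]
    cv2.imwrite("pics/"+name,cv2.resize(im,None,fx=s,fy=s,interpolation=cv2.INTER_CUBIC))
E
python3 - <<'E'
from h import *
c=camera("top"); save(c,"top1.png"); print(c["position"],c["attitude"])
np.save("top.npy",c,allow_pickle=True)
for n in ["hexagon","large_triangle","small_triangle","stone","board","square_tile","round_tile","bowl","hammer","brush"]:
    for r in trace("top",n):
        P=pts(c,r["pixels"]); zt=np.percentile(P[:,2],80); Q=P[P[:,2]>zt-5][:,:2].astype(np.float32)
        m=cv2.minAreaRect(Q)
        print(n,round(r["p"],2),np.round(r["extent"]),"z",round(zt,1),"rect",np.round(m[0],1),np.round(m[1],1),round(m[2],1),"mean",Q.mean(0).round(1))
s=read_state();print(s["position"],s["ee_rot"],s["t"])
E
```

```text
[ 388.18116695  -63.72918196 1113.24687335] [[ 0.01381845 -0.99359835  0.11212208]
 [-0.99979167 -0.01541438 -0.01337938]
 [ 0.01502203 -0.11191384 -0.99360436]]
hexagon 0.78 [ 94. 183.  20.  22.] z 15.3 rect [511.9 361.8] [61.4 54.8] 24.3 mean [511.5 361.9]
large_triangle 0.67 [348. 206.  18.  14.] z 13.5 rect [ 471.3 -367.3] [48.  53.1] 88.6 mean [ 471.9 -361.9]
small_triangle 0.59 [ 93. 185.  20.  20.] z 15.5 rect [510.1 361.1] [57.5 53.4] 30.2 mean [510.4 361.3]
stone 0.86 [155. 249.  26.  21.] z 26.8 rect [327.7 174.9] [76.5 37.1] 77.0 mean [327.5 173.9]
stone 0.74 [224. 236.  12.  18.] z 21.4 rect [372.8  -5.3] [28.6 57.8] 78.3 mean [371.9  -5.2]
stone 0.57 [180. 215.  26.  21.] z 27.2 rect [430.3 103.7] [37.9 75.6] 25.7 mean [430.1 103.5]
board 0.71 [159. 137. 138.  38.] z 13.6 rect [642.7   9.3] [399.9 101.2] 88.8 mean [641.4  14.5]
board 0.66 [ 93. 184.  23.  22.] z 15.4 rect [511.1 361.6] [58.1 53.9] 72.4 mean [511.4 361.7]
board 0.4 [404. 184.  31.  96.] z 25.9 rect [ 412.1 -553.1] [ 81.7 260. ] 85.8 mean [ 439.  -542.5]
square_tile 0.94 [273. 145.  20.  22.] z 25.5 rect [ 639.5 -156.6] [56.  57.1] 89.8 mean [ 639.4 -156.3]
square_tile 0.37 [349. 122.  38.  36.] z 39.3 rect [ 677.2 -396.6] [96.2 97.6] 46.0 mean [ 687.3 -404.4]
bowl 0.57 [348. 126.  39.  32.] z 38.9 rect [ 676.6 -395.6] [97.  96.4] 87.9 mean [ 683.3 -406.1]
hammer 0.83 [404. 184.  33.  91.] z 25.9 rect [ 411.9 -552.5] [ 80.6 260.6] 85.8 mean [ 436.  -541.6]
brush 0.97 [ 82. 114.  24.  68.] z 19.8 rect [653.2 398.1] [ 42.3 197.5] 86.8 mean [634.  398.7]
[182.65421172 623.80413345 256.32419807] [[-9.59706916e-01  2.81002911e-01 -3.60085774e-06]
 [ 2.81002911e-01  9.59706916e-01  9.62895460e-07]
 [ 3.72634450e-06 -8.77540746e-08 -1.00000000e+00]] 0.55
```

View pics/top1.png

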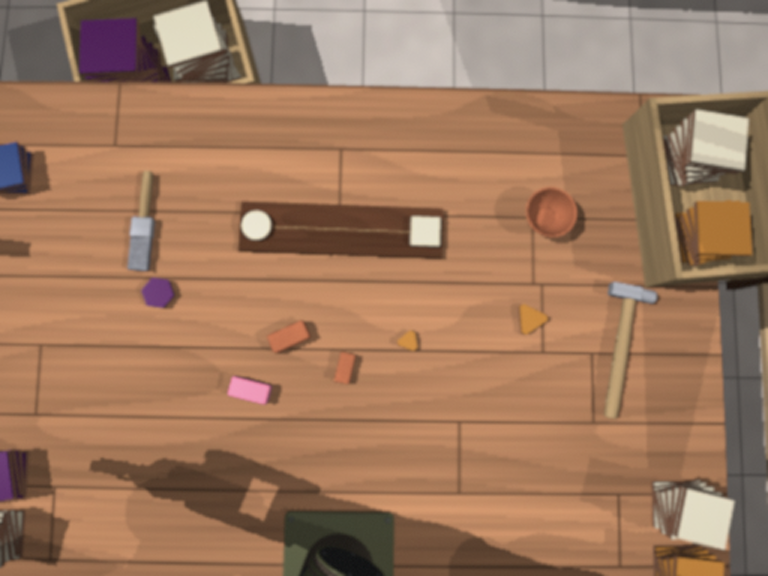

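Top picture: hexagon (158,293), large triangle (533,319), small triangle (408,341), round tile (257,225), square tile (425,231). There are three stone candidates: large clay (290,336), small clay (345,367) and pink (249,389). The large clay one at (290,336) fits, since it is not pink and is the larger of the two clay ones. I'll confirm with a crop and fit yaws.

```bash
cat >> h.py <<'E'
from scipy.optimize import minimize
def reg(n,ap,circ=None):
    """polygon from half planes: list of (angle, distance)"""
    return np.deg2rad([a for a,_ in n]),np.array([d for _,d in n],float)
SH={"hexagon":[(60*k,28) for k in range(6)],
 "large_triangle":[(120*k,32.4) for k in range(3)]+[(120*k+180,20.2) for k in range(3)],
 "small_triangle":[(120*k,20.9) for k in range(3)]+[(120*k+180,14.4) for k in range(3)],
 "stone":[(0,38),(180,38),(90,19),(270,19)],
 "square_tile":[(0,28),(90,28),(180,28),(270,28)]}
def fit(name,Q):
    """pose x,y,yaw of the shape whose outline best matches the hull of points Q (Nx2)"""
    a=np.deg2rad([k for k,_ in SH[name]]); d=np.array([k for _,k in SH[name]],float)
    H=cv2.convexHull(Q.astype(np.float32))[:,0]; H=np.vstack([np.linspace(H[i],H[(i+1)%len(H)],8)[:-1] for i in range(len(H))])
    def cost(p):
        R=H-p[:2]; s=R@np.array([np.cos(a+p[2]),np.sin(a+p[2])])-d
        return np.mean(np.abs(s.max(1)-p[3])**1.5)
    c=Q.mean(0); best=min((minimize(cost,[*c,np.deg2rad(t),0],method="Nelder-Mead",options=dict(maxiter=2000,xatol=1e-3,fatol=1e-4)) for t in range(0,180,20)),key=lambda r:r.fun)
    return best.x[:2].round(1),round(np.rad2deg(best.x[2])%360,1),"off",round(best.x[3],1),"res",round(best.fun,2)
def near(c,xy,r,zlo,zhi):
    P=pts(c,np.ones(c["depth"].shape,bool)); k=(np.hypot(*(P[:,:2]-xy).T)<r)&(P[:,2]>zlo)&(P[:,2]<zhi)
    return P[k][:,:2]
E
python3 - <<'E'
from h import *
c=np.load("top.npy",allow_pickle=True).item()
save(c,"crop1.png",(80,180,300,100),2.6)
for n,xy,r,zl,zh in [("hexagon",(512,362),45,8,30),("large_triangle",(472,-363),50,7,30),("small_triangle",(425,-110),45,7,30),("stone",(430,104),55,20,40),("square_tile",(639.5,-156.6),45,19,35)]:
    Q=near(c,xy,r,zl,zh); print(n,len(Q),Q.mean(0).round(1),fit(n,Q))
Q=near(c,(645,174),45,19,35); print("round",cv2.minEnclosingCircle(Q.astype(np.float32)))
E
```

```text
hexagon 318 [511.6 361.7] (array([511.7, 362.3]), np.float64(54.6), 'off', np.float64(-0.7), 'res', np.float64(0.28))
large_triangle 237 [ 471.2 -362.1] (array([ 471.8, -361.9]), np.float64(32.4), 'off', np.float64(-0.4), 'res', np.float64(0.33))
small_triangle 115 [ 425.7 -126.3] (array([ 425.6, -126.5]), np.float64(100.2), 'off', np.float64(-0.6), 'res', np.float64(0.24))
stone 352 [429.9 102.9] (array([430.1, 103.6]), np.float64(116.0), 'off', np.float64(-0.7), 'res', np.float64(0.59))
square_tile 369 [ 639.  -156.3] (array([ 639.2, -156.6]), np.float64(359.5), 'off', np.float64(-0.0), 'res', np.float64(0.4))
round ((645.8046875, 173.62472534179688), 29.050954818725586)
```

View pics/crop1.png

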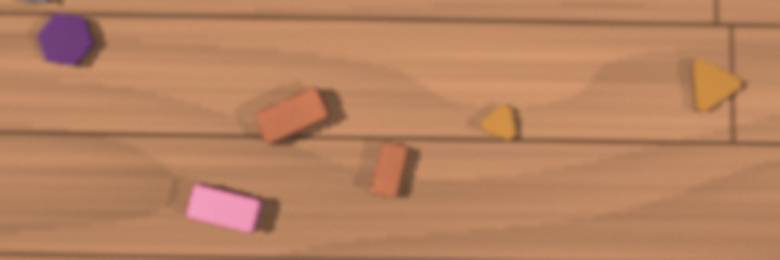

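Crop: the large clay stone sits at (292,116). The smaller clay one (392,168) and the pink one (225,207) are clearly different. Going to the hexagon first.

Call:
{"op": "jog_arm", "data": {"plan": [[[36,-29,0],5.1,0],[[36,-29,0],5.1,0],[[36,-29,0],5.1,0],[[36,-29,0],5.1,0],[[36,-29,0],5.1,0],[[36,-29,0],5.1,0],[[36,-29,0],5.1,0],[[36,-29,0],5.2,0]], "grip_force": 40}}

```text
t: 1.35
position: [471.9, 390.5, 256.7]
ee_rot: [[-0.908, -0.419, 0.001], [-0.419, 0.908, 0.0], [-0.001, 0.0, -1.0]]
wrist_force: [-0.7, 0.2, 0.8]
gripper_width: 0.999
grasp_force: 0.0
```

Call:
{"op": "jog_arm", "data": {"plan": [[[20,-15,-30],0,0],[[21,-15,-30],0,0],[[0,0,-40],0,0],[[0,0,-40],0,0],[[0,0,-30],0,0],[[0,0,-20],0,0],[[0,0,0],0,0],[[0,0,0],0,0]]}}

```text
t: 2.15
position: [511.8, 361.9, 66.7]
ee_rot: [[-0.909, -0.416, 0.0], [-0.416, 0.909, 0.0], [-0.0, -0.0, -1.0]]
wrist_force: [0.4, -0.2, 0.4]
gripper_width: 1.003
grasp_force: 0.0
```

Call:
{"op": "jog_arm", "data": {"plan": [[[0,0,-15],0,0],[[0,0,-15],0,0],[[0,0,-10],0,0],[[0,0,-3],0,0.1],[[0,0,0],0,1],[[0,0,0],0,1],[[0,0,0],0,1],[[0,0,0],0,1]]}}

```text
t: 2.95
position: [511.9, 361.9, 23.7]
ee_rot: [[-0.909, -0.416, 0.001], [-0.416, 0.909, 0.0], [-0.001, 0.0, -1.0]]
wrist_force: [0.1, -0.4, -0.5]
gripper_width: 0.642
grasp_force: 42.9
```

Call:
{"op": "jog_arm", "data": {"plan": [[[0,0,0],0,1],[[0,0,0],0,1],[[0,0,10],0,1],[[0,0,20],0,1],[[0,0,30],0,1],[[0,0,30],0,1],[[0,0,0],0,1],[[0,0,0],0,1]]}}

```text
t: 3.75
position: [512.2, 362.1, 114.7]
ee_rot: [[-0.909, -0.416, 0.002], [-0.416, 0.909, 0.001], [-0.002, 0.0, -1.0]]
wrist_force: [-1.0, -0.2, -1.4]
gripper_width: 0.643
grasp_force: 43.0
```

Call:
{"op": "jog_arm", "data": {"plan": [[[16,-44,0],0,1],[[16,-44,0],0,1],[[16,-44,0],0,1],[[16,-44,0],0,1],[[16,-44,0],0,1],[[16,-44,0],0,1],[[17,-44,0],0,1],[[17,-45,0],0,1]]}}

```text
t: 4.55
position: [640.7, 7.1, 111.0]
ee_rot: [[-0.909, -0.416, -0.004], [-0.416, 0.909, 0.0], [0.003, 0.002, -1.0]]
wrist_force: [0.6, 0.4, -0.8]
gripper_width: 0.639
grasp_force: 43.0
```

Call:
{"op": "jog_arm", "data": {"plan": [[[0,0,-20],0,1],[[0,0,-20],0,1],[[0,0,-18],0,1],[[0,0,-12],0,1],[[0,0,-5],0,1],[[0,0,-2],0,1],[[0,0,0],0,1],[[0,0,0],0,1]]}}

```text
t: 5.35
position: [642.4, 9.0, 37.3]
ee_rot: [[-0.909, -0.416, 0.002], [-0.416, 0.909, -0.0], [-0.002, -0.001, -1.0]]
wrist_force: [0.4, 0.2, -0.4]
gripper_width: 0.639
grasp_force: 43.0
```

Call:
{"op": "jog_arm", "data": {"plan": [[[0,0,-1],0,1],[[0,0,0],0,0.5],[[0,0,0],0,0],[[0,0,0],0,0],[[0,0,15],0,0],[[0,0,30],0,0],[[0,0,30],0,0],[[0,0,10],0,0]]}}

```text
t: 6.15
position: [644.2, 8.6, 125.7]
ee_rot: [[-0.909, -0.416, 0.008], [-0.416, 0.909, -0.001], [-0.007, -0.004, -1.0]]
wrist_force: [0.2, 0.3, 0.9]
gripper_width: 0.999
grasp_force: 0.0
```

Call:
{"op": "jog_arm", "data": {"plan": [[[-18,-40,0],-8.2,0],[[-18,-40,0],-8.2,0],[[-18,-40,0],-8.2,0],[[-18,-40,0],-8.2,0],[[-18,-40,0],-8.2,0],[[-18,-40,0],-8.2,0],[[-18,-40,0],-8.2,0],[[-18,-40,0],-8.2,0]]}}

```text
t: 6.95
position: [496.5, -312.6, 120.4]
ee_rot: [[-0.751, 0.661, 0.0], [0.661, 0.751, 0.0], [-0.0, 0.0, -1.0]]
wrist_force: [0.8, 0.6, -0.2]
gripper_width: 1.003
grasp_force: 0.0
```

Call:
{"op": "jog_arm", "data": {"plan": [[[-21,-48,0],-8.2,0],[[0,0,0],-8.4,0],[[0,0,-20],0,0],[[0,0,-20],0,0],[[0,0,0],0,0],[[0,0,0],0,0],[[0,0,0],0,0],[[0,0,0],0,0]]}}

```text
t: 7.75
position: [478.4, -357.5, 81.8]
ee_rot: [[-0.536, 0.844, 0.002], [0.844, 0.536, -0.002], [-0.002, 0.001, -1.0]]
wrist_force: [1.0, 1.5, -0.8]
gripper_width: 1.001
grasp_force: 0.0
```

Run:
```python
from h import *
s=read_state(); print(np.round(s["position"],1), np.rad2deg(np.arctan2(s["ee_rot"][1][1],s["ee_rot"][0][1])),s["joints"])
c=camera("wrist"); Q=near(c,(472,-362),50,6,30); print(len(Q),fit("large_triangle",Q))
c=camera("top"); Q=near(c,(642.5,8.5),45,20,40); print(len(Q),fit("hexagon",Q))
```

```text
[ 478.4 -357.5   81.8] 32.399531102206154 [-4.19177353e+01  1.01527190e+01  1.09058987e+02 -9.26048550e-04
  6.06508567e+01 -7.43167714e+01]
4394 (array([ 470.9, -363.6]), np.float64(33.9), 'off', np.float64(0.2), 'res', np.float64(0.08))
321 (array([642.3,   8.1]), np.float64(112.8), 'off', np.float64(-0.3), 'res', np.float64(0.39))
```

Call:
{"op": "jog_arm", "data": {"plan": [[[-2,-2.5,-20],1.5,0],[[0,0,-20],0,0],[[0,0,-14],0,0],[[0,0,-5],0,0.1],[[0,0,0],0,1],[[0,0,0],0,1],[[0,0,0],0,1],[[0,0,0],0,1]]}}

```text
t: 8.65
position: [476.1, -359.9, 22.3]
ee_rot: [[-0.557, 0.83, 0.001], [0.83, 0.557, -0.001], [-0.002, 0.0, -1.0]]
wrist_force: [0.3, -0.6, 2.1]
gripper_width: 0.598
grasp_force: 42.0
```

Call:
{"op": "jog_arm", "data": {"plan": [[[0,0,0],0,1],[[0,0,0],0,1],[[0,0,10],0,1],[[0,0,20],0,1],[[0,0,30],0,1],[[0,0,30],0,1],[[0,0,0],0,1],[[0,0,0],0,1]]}}

```text
t: 9.45
position: [475.8, -359.7, 112.3]
ee_rot: [[-0.558, 0.83, 0.001], [0.83, 0.558, -0.001], [-0.002, 0.0, -1.0]]
wrist_force: [-0.2, 1.0, 0.0]
gripper_width: 0.604
grasp_force: 41.8
```

Call:
{"op": "jog_arm", "data": {"plan": [[[21,36,0],-4.2,1],[[21,36,0],-4.2,1],[[21,36,0],-4.2,1],[[21,36,0],-4.2,1],[[21,36,0],-4.2,1],[[22,36,0],-4.2,1],[[22,35,0],-4.2,1],[[22,35,0],-4.5,1]]}}

```text
t: 10.25
position: [645.8, -71.6, 108.9]
ee_rot: [[0.003, 1.0, -0.004], [1.0, -0.003, 0.001], [0.001, -0.004, -1.0]]
wrist_force: [0.8, -0.1, 0.3]
gripper_width: 0.599
grasp_force: 41.8
```

Call:
{"op": "jog_arm", "data": {"plan": [[[0,0,-20],0,1],[[0,0,-20],0,1],[[0,0,-18],0,1],[[0,0,-12],0,1],[[0,0,-5],0,1],[[0,0,-1],0,1],[[0,0,0],0,1],[[0,0,0],0,1]]}}

```text
t: 11.05
position: [647.0, -73.8, 35.8]
ee_rot: [[0.001, 1.0, 0.001], [1.0, -0.001, -0.0], [-0.0, 0.001, -1.0]]
wrist_force: [0.1, 0.1, -0.9]
gripper_width: 0.598
grasp_force: 41.9
```

Call:
{"op": "jog_arm", "data": {"plan": [[[0,0,-1.3],0,1],[[0,0,0],0,0.5],[[0,0,0],0,0],[[0,0,0],0,0],[[0,0,15],0,0],[[0,0,30],0,0],[[0,0,30],0,0],[[0,0,5],0,0]]}}

```text
t: 11.85
position: [649.7, -74.1, 120.3]
ee_rot: [[0.0, 1.0, 0.009], [1.0, -0.0, -0.002], [-0.002, 0.009, -1.0]]
wrist_force: [1.4, 0.1, 0.9]
gripper_width: 1.0
grasp_force: 0.0
```

Call:
{"op": "jog_arm", "data": {"plan": [[[-44,-11,0],-6.6,0],[[-44,-11,0],-6.6,0],[[-44,-11,0],-6.6,0],[[-44,-11,0],0,0],[[-42,-10,-15],0,0],[[0,0,-15],0,0],[[0,0,-5],0,0],[[0,0,0],0,0]]}}

```text
t: 12.65
position: [428.5, -127.4, 78.7]
ee_rot: [[0.339, 0.941, -0.001], [0.941, -0.339, 0.0], [0.0, -0.001, -1.0]]
wrist_force: [-0.3, 0.6, 0.6]
gripper_width: 1.001
grasp_force: 0.0
```

Run:
```python
from h import *
s=read_state(); print(np.round(s["position"],1), np.rad2deg(np.arctan2(s["ee_rot"][1][1],s["ee_rot"][0][1])),s["joints"])
c=camera("wrist"); Q=near(c,(425.6,-126.5),40,6,30); print(len(Q),fit("small_triangle",Q))
c=camera("top"); Q=near(c,(641,-74),45,20,40); print(len(Q),fit("large_triangle",Q))
```

```text
[ 428.5 -127.4   78.7] -19.81827359363159 [-2.34455547e+01 -8.51471778e+00  1.28303963e+02  5.02240255e-03
  6.02600855e+01 -3.62977123e+00]
2237 (array([ 425. , -125.3]), np.float64(340.1), 'off', np.float64(0.1), 'res', np.float64(0.07))
230 (array([640.7, -74.7]), np.float64(0.3), 'off', np.float64(-0.4), 'res', np.float64(0.45))
```

Call:
{"op": "jog_arm", "data": {"plan": [[[0,1,-20],0,0],[[0,0,-20],0,0],[[0,0,-10],0,0],[[0,0,-3],0,0.1],[[0,0,0],0,1],[[0,0,0],0,1],[[0,0,0],0,1],[[0,0,0],0,1]]}}

```text
t: 13.55
position: [429.6, -126.9, 27.2]
ee_rot: [[0.339, 0.941, 0.002], [0.941, -0.339, -0.001], [-0.0, 0.002, -1.0]]
wrist_force: [0.1, 0.5, 3.4]
gripper_width: 0.393
grasp_force: 40.1
```

Call:
{"op": "jog_arm", "data": {"plan": [[[0,0,0],0,1],[[0,0,0],0,1],[[0,0,10],0,1],[[0,0,20],0,1],[[0,0,30],0,1],[[0,0,30],0,1],[[0,0,0],0,1],[[0,0,0],0,1]]}}

```text
t: 14.35
position: [428.8, -126.6, 116.8]
ee_rot: [[0.339, 0.941, 0.001], [0.941, -0.339, -0.001], [-0.0, 0.002, -1.0]]
wrist_force: [-0.2, 0.2, -0.4]
gripper_width: 0.398
grasp_force: 39.9
```

Call:
{"op": "jog_arm", "data": {"plan": [[[27,27,0],2.5,1],[[27,27,0],2.5,1],[[27,27,0],2.5,1],[[27,27,0],2.5,1],[[27,27,0],2.5,1],[[28,27,0],2.5,1],[[28,28,0],2.5,1],[[28,28,0],2.5,1]]}}

```text
t: 15.15
position: [647.1, 92.7, 113.2]
ee_rot: [[-0.005, 1.0, -0.004], [1.0, 0.005, -0.0], [-0.0, -0.004, -1.0]]
wrist_force: [0.5, -0.1, -0.4]
gripper_width: 0.397
grasp_force: 39.9
```

Call:
{"op": "jog_arm", "data": {"plan": [[[0,0,-20],0,1],[[0,0,-20],0,1],[[0,0,-18],0,1],[[0,0,-12],0,1],[[0,0,-5],0,1],[[0,0,-1],0,1],[[0,0,0],0,1],[[0,0,0],0,1]]}}

```text
t: 15.95
position: [647.8, 91.3, 40.4]
ee_rot: [[-0.003, 1.0, 0.001], [1.0, 0.003, 0.0], [0.0, 0.001, -1.0]]
wrist_force: [-0.4, 0.5, -0.2]
gripper_width: 0.399
grasp_force: 40.0
```

Call:
{"op": "jog_arm", "data": {"plan": [[[0,0,-1.3],0,1],[[0,0,0],0,0.5],[[0,0,0],0,0],[[0,0,0],0,0],[[0,0,15],0,0],[[0,0,30],0,0],[[0,0,30],0,0],[[0,0,5],0,0]]}}

```text
t: 16.75
position: [650.8, 91.7, 125.1]
ee_rot: [[-0.003, 1.0, 0.009], [1.0, 0.003, 0.001], [0.001, 0.01, -1.0]]
wrist_force: [0.4, 0.5, 1.1]
gripper_width: 1.0
grasp_force: 0.0
```

Call:
{"op": "jog_arm", "data": {"plan": [[[-44,2.5,0],6.5,0],[[-44,2.5,0],6.5,0],[[-44,2.5,0],6.5,0],[[-44,2.5,0],6.5,0],[[-41.5,2.5,0],0,0],[[0,0,0],0,0],[[0,0,0],0,0],[[0,0,0],0,0]]}}

```text
t: 17.55
position: [431.4, 104.0, 119.6]
ee_rot: [[-0.441, 0.897, 0.002], [0.897, 0.441, 0.0], [-0.001, 0.002, -1.0]]
wrist_force: [0.0, 0.1, -0.2]
gripper_width: 1.001
grasp_force: 0.0
```

Run:
```python
from h import *
s=read_state(); print(np.round(s["position"],1), np.rad2deg(np.arctan2(s["ee_rot"][1][1],s["ee_rot"][0][1])),s["joints"])
c=camera("wrist"); Q=near(c,(430,103.6),55,19,35); print(len(Q),fit("stone",Q))
c=camera("top"); Q=near(c,(644,91),45,20,40); print(len(Q),fit("small_triangle",Q))
```

```text
[431.4 104.  119.6] 26.172791044844573 [ 6.62260370e+00 -1.26925053e+01  1.27365509e+02 -2.60272965e-03
  6.52161630e+01 -1.95490630e+01]
4797 (array([429.6, 104. ]), np.float64(115.6), 'off', np.float64(-0.0), 'res', np.float64(0.52))
116 (array([645.6,  90.2]), np.float64(1.7), 'off', np.float64(-0.5), 'res', np.float64(0.72))
```

Call:
{"op": "jog_arm", "data": {"plan": [[[-1,0,-25],-0.5,0],[[0,0,-25],0,0],[[0,0,-22],0,0],[[0,0,-14],0,0],[[0,0,-5],0,0.1],[[0,0,0],0,0.2],[[0,0,0],0,1],[[0,0,0],0,1]]}}

```text
t: 18.45
position: [430.2, 104.1, 28.8]
ee_rot: [[-0.433, 0.901, 0.002], [0.901, 0.433, 0.0], [-0.001, 0.002, -1.0]]
wrist_force: [0.3, -0.1, 0.6]
gripper_width: 0.47
grasp_force: 0.0
```

Call:
{"op": "jog_arm", "data": {"plan": [[[0,0,0],0,1],[[0,0,0],0,1],[[0,0,0],0,1],[[0,0,0],0,1],[[0,0,20],0,1],[[0,0,35],0,1],[[0,0,35],0,1],[[0,0,0],0,1]]}}

```text
t: 19.25
position: [432.1, 104.4, 122.6]
ee_rot: [[-0.433, 0.901, 0.009], [0.901, 0.433, 0.001], [-0.003, 0.009, -1.0]]
wrist_force: [1.1, -0.3, -0.8]
gripper_width: 0.436
grasp_force: 42.2
```

Call:
{"op": "jog_arm", "data": {"plan": [[[26.5,-12,0],-3.2,1],[[26.5,-12,0],-3.2,1],[[26.5,-12,0],-3.2,1],[[26.5,-12,0],-3.2,1],[[26.5,-12,0],-3.2,1],[[26.5,-12,0],-3.2,1],[[26.5,-12,0],-3.2,1],[[26.5,-12,0],-3.2,1]]}}

```text
t: 20.05
position: [640.8, 7.6, 115.2]
ee_rot: [[0.001, 1.0, -0.004], [1.0, -0.001, 0.0], [0.0, -0.004, -1.0]]
wrist_force: [-0.8, 0.5, -1.1]
gripper_width: 0.442
grasp_force: 42.0
```

Call:
{"op": "jog_arm", "data": {"plan": [[[0,0,0],0,1],[[0,0,-20],0,1],[[0,0,-18],0,1],[[0,0,-14],0,1],[[0,0,-7],0,1],[[0,0,-2],0,1],[[0,0,0],0,1],[[0,0,0],0,1]]}}

```text
t: 20.85
position: [641.6, 8.0, 57.4]
ee_rot: [[-0.002, 1.0, 0.001], [1.0, 0.002, -0.0], [-0.0, 0.001, -1.0]]
wrist_force: [0.4, -0.1, -1.9]
gripper_width: 0.437
grasp_force: 42.1
```

Go down 2 mm gently, release, retreat, and check.

Call:
{"op": "jog_arm", "data": {"plan": [[[0,0,-1],0,1],[[0,0,-1.2],0,1],[[0,0,0],0,1],[[0,0,0],0,0.4],[[0,0,0],0,0],[[0,0,0],0,0],[[0,0,15],0,0],[[0,0,30],0,0]]}}

```text
t: 21.65
position: [639.0, 8.1, 97.7]
ee_rot: [[-0.001, 1.0, -0.006], [1.0, 0.001, 0.0], [0.0, -0.006, -1.0]]
wrist_force: [0.1, 0.6, 0.4]
gripper_width: 0.998
grasp_force: 0.0
```

Call:
{"op": "jog_arm", "data": {"plan": [[[0,0,40],0,0],[[0,0,40],0,0],[[-45,0,0],0,0],[[-45,0,0],0,0],[[-45,0,0],0,0],[[-45,0,0],0,0],[[0,0,0],0,0],[[0,0,0],0,0]]}}

```text
t: 22.45
position: [460.9, 8.0, 180.7]
ee_rot: [[-0.001, 1.0, 0.003], [1.0, 0.001, -0.0], [-0.0, 0.003, -1.0]]
wrist_force: [-0.1, -0.7, 0.4]
gripper_width: 0.995
grasp_force: 0.0
```

Run:
```python
from h import *
c=camera("top"); save(c,"end.png",(140,120,180,80),4.4)
for n,xy,r,zl,zh in [("stone",(642,8),55,45,70),("large_triangle",(641,-74),42,20,30),("small_triangle",(645,90),40,20,30)]:
    Q=near(c,xy,r,zl,zh); print(n,len(Q),fit(n,Q))
P=pts(c,np.ones(c["depth"].shape,bool)); k=(np.abs(P[:,0]-642)<16)&(np.abs(P[:,1]-8)<33); Z=P[k]
print("stone z",np.median(Z[:,2]),"plane",np.linalg.lstsq(np.c_[Z[:,:2],np.ones(len(Z))],Z[:,2],rcond=None)[0][:2])
print(read_state()["t"])
```

```text
stone 345 (array([641.7,   7.1]), np.float64(90.3), 'off', np.float64(-0.9), 'res', np.float64(0.55))
large_triangle 232 (array([641. , -74.9]), np.float64(0.5), 'off', np.float64(-0.8), 'res', np.float64(0.55))
small_triangle 118 (array([645.2,  90.5]), np.float64(359.2), 'off', np.float64(-0.0), 'res', np.float64(0.26))
stone z 51.762819830515355 plane [0.10553684 0.02459014]
22.5
```

View pics/end.png

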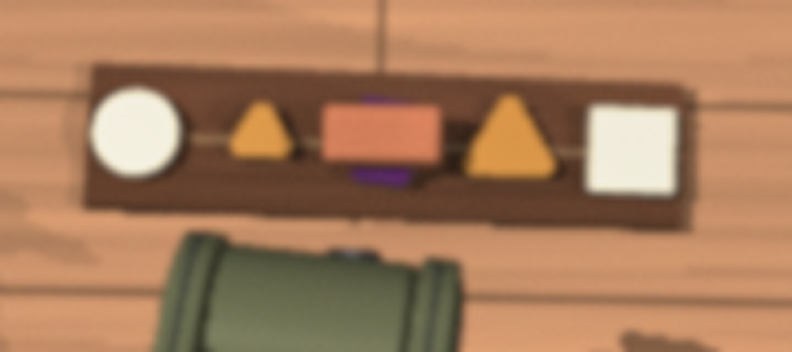

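The picture shows the full row: round (135,132), small triangle (262,132), stone over the hexagon (382,135), large triangle (510,138) and square (632,150). The tilt estimate may include side pixels of the stone, so I'll check it more strictly.

Run:
```python
from h import *
c=camera("top"); P=pts(c,np.ones(c["depth"].shape,bool))
for n,x,y,hx,hy,z in [("stone",643,7.5,11,30,45),("sq",640,-156.6,20,20,18),("large",637,-74.9,10,14,18),("small",643,90.5,7,8,18),("hexfront",613.5,8,2,10,12),("hexback",667,8,2,10,12)]:
    Z=P[(np.abs(P[:,0]-x)<hx)&(np.abs(P[:,1]-y)<hy)&(P[:,2]>z)]
    print(n,len(Z),np.median(Z[:,2]).round(1),np.linalg.lstsq(np.c_[Z[:,:2],np.ones(len(Z))],Z[:,2],rcond=None)[0][:2].round(3))
```

```text
stone 152 51.8 [-0.003  0.   ]
sq 188 24.0 [ 0.012 -0.013]
large 67 23.5 [0.029 0.07 ]
small 25 24.4 [-0.106 -0.022]
hexfront 11 19.4 [ 0.243 -0.342]
hexback 7 27.4 [-3.879 -0.066]
```

The stone is flat. The triangle slopes are noisy from the top camera, so I'll check them with the wrist camera from where it stands.

Run:
```python
from h import *
c=camera("wrist"); print(np.round(c["position"])); P=pts(c,np.ones(c["depth"].shape,bool))
for n,x,y,hx,hy in [("large",637,-74.9,12,14),("small",643,90.5,9,9),("hexfront",618,8,3,12),("sq",640,-156,20,20)]:
    Z=P[(np.abs(P[:,0]-x)<hx)&(np.abs(P[:,1]-y)<hy)&(P[:,2]>16)]
    if len(Z)>9: print(n,len(Z),np.median(Z[:,2]).round(1),np.linalg.lstsq(np.c_[Z[:,:2],np.ones(len(Z))],Z[:,2],rcond=None)[0][:2].round(3))
save(c,"w.png")
```

```text
[462.  77. 299.]
large 538 23.7 [-0.    -0.001]
small 398 23.8 [-0.007 -0.01 ]
hexfront 145 25.9 [-0.033  0.006]
```

All flat.

```bash
python3 -c "
from bench import ticket; print(ticket.hand_in())"
```

```text
the job is handed in; nothing more can be done
None
```

The job is handed in: the hexagon, both triangles and the stone measured flat and within a few millimetres of their places, the gripper is clear of everything, and I kept the arm away from the bowl, hammer and brush; the judge's verdict was not shown.

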